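Shut the parts case and hold it up off the scale

ROBOT

A 7-joint arm with a two-finger parallel gripper is mounted at the origin on the work surface. World frame = base frame: x ahead of the robot, y to its left, z up, the work surface at z = 0. Lengths are in mm, angles in degrees, forces in N, time in s.
With the tool pointing down it reaches from about 425 to 825 mm from the base axis. Payload 3.6 kg.
Tool frame: the origin (TCP) lies at the centre of the arm's flange, where the gripper is bolted on; the fingertips stand 173 mm ahead of it and the grasp point (between the pads) lies 155 mm ahead of it (r.grasp_offset is the distance from the TCP to the grasp point, in mm); z points along the fingers, y is the line along which they close (so a half turn about z gives the same grasp; the last joint's range is limited). The gripper opens to 85 mm and grips with 20 to 120 N. Pads are 22 mm wide; open, the fingers measure 114 mm over their backs; the gripper's body (76 mm by 85 mm) begins 54 mm behind the grasp point. The pads swing forward as they close: fully open they stand 13 mm farther back than shut.
Start: joints at [67.523, 35.231, -0.722, 81.555, 0.464, 63.22, -2.315], TCP at [232.51, -606.972, 404.697] pointing down, gripper open.
Joint ranges: [-178.69, 178.69], [-17.37, 117.87], [-77.05, 75.6], [15.02, 138.74], [-78.02, 258.01], [0.78, 113.62], [-162.83, 162.83]. Speed limits (degrees/s): [159.86, 159.86, 180, 180, 180, 180, 180].

INTERFACE

Orientations are given as a 3x3 rotation matrix whose columns are the frame's x, y, z axes.
In Python, from rig import r gives the robot as it stands.
- The arm moves only by the shell command python3 -m inch 'ROWS' [OPENING] [FORCE]. ROWS is JSON, a list of rows, each an object of numbers: "dx", "dy", "dz": the shift along the tool's x, y, z in m; "turn": the turn about the tool's z in degrees. In form: [{"dx": .., "dy": .., "dz": .., "turn": ..}, ...]. A call has exactly 10 rows; each row is the pose to reach, as a shift and turn from the pose commanded when the call began, along the tool's axes at that moment; what a row does not reach only later rows make up. A row lasts 1/8 s, in which the tool goes at most 62.5 mm and 10.7 degrees, less where a joint would pass 70% of its speed; a pose out of reach is approached as far as the arm can. A call with a gripper value outside its range is refused whole. OPENING is the finger opening in m, from 0 to 0.0854, set as the call begins (- or left out, the last holds). The fingers move at their own pace and stop on an object; FORCE is the grip in N (left out, the last holds). Time passes only in rows, so rows that repeat a pose let the fingers close, or fill a call up. It gives the time, the measured TCP pose, the force, the opening and the grip force at its end, in the units of the state.
- r.get_state(): the state, without advancing time (a new reading comes with each control period).
- r.snapshot(name): name is "scene" or "top" or "wrist"; returns the picture (420x560x3 uint8, red, green, blue); there is no depth.
- r.get_calibration(name): a dict with "fx", "fy", "cx", "cy" (pixels), "R" (3x3) and "t" (3): a world point X has camera coordinates R X + t; the wrist camera has in their place "hand_eye" (4x4, takes a point from camera to tool coordinates, whose origin is the TCP and whose axes are the flange's). Camera axes: x right, y down, z forward; pixel columns grow to the right and rows downward; lengths in mm; the calibration is good to about 2 mm. A picture is of the moment at which its call begins: read the wrist's pose just before it. get_calibration takes no time and is no camera call.
- r.sign_off(): hands the job in; it is judged then, once.
Trained networks look in the newest picture that a camera, given by its name, has taken for a name from the list of things; names that differ only in an ending like _2 or _b are one class to them, and where a whole thing is asked for, a point or a joint stands for the part that bears it (a point fixed in the world has none). Each returns a list of dicts, best first, with "confidence" (0 to 1); they miss things now and then, are a little off and sometimes report something else, mostly with a low value. They report only what shows in the picture. A call takes as long as a camera call. They do not tell look-alikes from the thing itself.
- r.masks_of(camera, target): "mask" (420x560 bool, what is visible of it) and "point" ([column, row] in pixels, amid what is visible of it).
The state is a dict: "clock": time; "qpos": joint angles; "qvel": joint speeds; "joint_torque": joint torques, N m; "position": TCP position; "tool_rot": TCP orientation; "wrist_force": force on the tool from outside, world axes, zero at the start; "wrist_torque": the same for the moment, N m; "grip_width": finger opening in mm; "grip_force": force on a finger pad.
Only numpy, scipy, OpenCV 4.12 (cv2) and the standard library are available. Lean on these libraries where they do the work, as an engineer would, in place of code of your own. Each camera call takes 0.05 s, during which the arm holds its last target. There are 200 camera calls.

TASK

The small-parts case standing on the bench scale has its lid ajar: press the lid down until it is fully shut while the case still stands on the scale. Then take the case by its sides, lift it straight up until its underside is about 10 cm above the pan, and finish while holding it there, level and still over the scale, so that the scale can be zeroed. Keep the case upright all the way, leave everything else on the bench where it is, and do not let go.

Things in the scene. Friction and masses are not known exactly. Their poses are not given: they have to be found in the camera images.
- case_mid (a point): centre of the parts case (half-way up, 24 mm above its underside). An open-topped grey plastic box, 130 mm long (its x), 52 mm wide (its y), 48 mm high without the lid (its z, up), walls 3 mm, with lid about 0.25 to 0.4 kg, stands loose on the scale's pan at any yaw. Balance point within 5 mm of the middle of its length and width. Lift it by pinching the 52 mm width half-way along. Its x points from the lid's hinge to the lid's free end
- lid_end (a point): middle of the upper edge of the lid's free end. The lid is a flat white plastic plate 134 mm long, 50 mm wide, 5 mm thick, hinged on the case's end edge at case x = -65 mm, 48 mm above the underside, and lies on the case rim when shut (this point is then 69 mm along case x from case_mid, and 53 mm above the underside)
- lid (a joint): opening angle of the lid in rad: 0 fully shut, grows as the free end rises; starts between 0.18 and 0.40. The hinge is stiff: the lid stays where it is left, and takes about 1 to 2 N downward near the free end to close
- pan (a point): centre of the top face of the scale's pan, 40 mm above the bench; z up. The pan is a flat steel plate, 212 mm by 192 mm (its x, y)
- scale: bench scale, fixed to the bench, origin in the middle of its underside below the pan centre; body 220 by 200 mm, 40 mm high, with a 22 mm high key panel reaching 60 mm farther out on its -x side (towards the robot)
- case: the same parts case, origin at the centre of its underside, axes as case_mid
- weight: brass weight, 22 mm across, 32 mm high, near a corner of the pan; leave it there. Origin at the centre of its underside
- small_case: a shorter case, already shut, 87 x 52 x 49 mm, on the bench on the far side of the scale; leave alone. Origin at the centre of its underside
- pot: black tool pot, 72 mm across, 100 mm high with tools sticking out to 175 mm; leave alone. Origin at the centre of its underside
- bottle: white plastic bottle, 52 mm across, 130 mm high; leave alone. Origin at the centre of its underside
- spool: steel spool, 60 mm across, 40 mm high; leave alone. Origin at the centre of its underside
- driver: screwdriver, 200 mm long, 26 mm thick, lying on the bench between scale and board holder; leave alone. Origin under its middle, x along it
- board_holder: low holder with a green circuit board, 160 x 110 mm, 64 mm high, fixed to the bench. Origin at the centre of its underside
Things that resemble listed ones, but are neither listed nor needed, are in the scene too. Leave any orange look-alike of the case alone.

How it is judged:
By the outcome, as a careful person would: the job done as asked, in the order asked, and still so for the second after the job is handed in, while the arm keeps its last pose, push and grip.
It also fails if it takes over 43 s, if anything falls off the work surface, if the arm or the gripper's body presses on something with over 40 N, if the wrist force passes 120 N, or if a joint passes its speed limit or range.

## Working session

There is one attempt and no reset: what is moved stays moved. The work goes in short steps, Python scripts to look and compute and a shell command to move; the robot and the scene stay as the last step left them, time stands still between calls to the robot, and variables do not carry over. Pictures are saved under pics/ and viewed, at most 10 in all, crops included, and the job is handed in when it is done.

```bash
mkdir -p pics; cat > h.py <<'E'
import numpy as np, cv2
from rig import r
def cam(n):
    c=r.get_calibration(n)
    K=np.array([[c['fx'],0,c['cx']],[0,c['fy'],c['cy']],[0,0,1.]])
    if n=='wrist':
        s=r.get_state(); T=np.eye(4); T[:3,:3]=s['tool_rot']; T[:3,3]=s['position']
        M=np.linalg.inv(T@np.array(c['hand_eye'])); return K,M[:3,:3],M[:3,3]
    return K,np.array(c['R']),np.array(c['t'])
def onz(c,p,z):
    K,R,t=c; o=-R.T@t; d=R.T@np.linalg.inv(K)@np.array([p[0],p[1],1.]); return o+d*(z-o[2])/d[2]
def proj(c,X):
    K,R,t=c; q=K@(R@np.array(X,float)+t); return q[:2]/q[2]
def tri(c1,p1,c2,p2):
    P=[c[0]@np.c_[c[1],c[2]] for c in (c1,c2)]
    X=cv2.triangulatePoints(P[0],P[1],np.array(p1,float),np.array(p2,float)).ravel(); return X[:3]/X[3]
E
python3 - <<'E'
from h import *
s=r.get_state(); print(s)
ims=[]
for n in ('scene','top'):
    im=r.snapshot(n)[:,:,::-1]; cv2.imwrite(f'pics/{n}0.png',im)
    c=cam(n); print(n,'centre',-c[1].T@c[2])
    for t in ('case','lid_end','lid','pan','scale','small_case','weight'):
        print(n,t,[(np.round(d['point']),round(d['confidence'],2),int(d['mask'].sum())) for d in r.masks_of(n,t)])
E
```

```text
{'clock': 0.0, 'qpos': array([67.52295402, 35.28828495, -0.72390458, 81.64402951,  0.46309107,
       63.21848436, -2.31496934]), 'qvel': array([ 0.04154189, -0.02651679,  0.06032097, -0.01941189,  0.03599346,
       -0.13666616,  0.19043627]), 'joint_torque': array([ 1.34686516e-04, -4.69220316e+01,  2.59438176e-01, -1.71036136e+01,
        1.00231086e-02,  9.59019730e-03,  1.44970721e-05]), 'position': array([ 232.40566111, -606.6730067 ,  403.53278194]), 'tool_rot': array([[ 9.33813403e-01,  3.57759212e-01, -9.34746081e-04],
       [ 3.57760433e-01, -9.33810300e-01,  2.40732265e-03],
       [-1.16336619e-05, -2.58240532e-03, -9.99996666e-01]]), 'wrist_force': array([-0.01924338,  0.3935458 ,  0.99165916]), 'wrist_torque': array([-0.01680452, -0.02462852,  0.01531084]), 'grip_force': 0.0, 'grip_width': 85.43319828292903}
scene centre [1482.74766341   -6.42794203  865.41861735]
scene case [(array([440., 202.]), 0.95, 618), (array([467., 239.]), 0.69, 1009), (array([348., 175.]), 0.65, 679), (array([341., 228.]), 0.6, 1433), (array([347., 222.]), 0.34, 610)]
scene lid_end [(array([34
[... 314 characters left out ...]
an [(array([339., 253.]), 0.74, 2823)]
scene scale [(array([342., 251.]), 0.96, 3040)]
scene small_case []
scene weight []
top centre [ 302.05771953   58.5911949  1404.646191  ]
top case [(array([108., 251.]), 0.83, 954), (array([222., 193.]), 0.76, 816), (array([196., 312.]), 0.66, 895), (array([102., 190.]), 0.58, 856)]
top lid_end [(array([223., 190.]), 0.78, 691), (array([ 98., 190.]), 0.64, 703)]
top lid [(array([100., 192.]), 0.97, 658), (array([224., 194.]), 0.84, 687), (array([193., 313.]), 0.56, 788)]
top pan [(array([224., 218.]), 0.96, 4460)]
top scale [(array([223., 214.]), 0.72, 4651)]
top small_case [(array([222., 145.]), 0.84, 478)]
top weight [(array([200., 173.]), 0.42, 33)]
```

View pics/scene0.png

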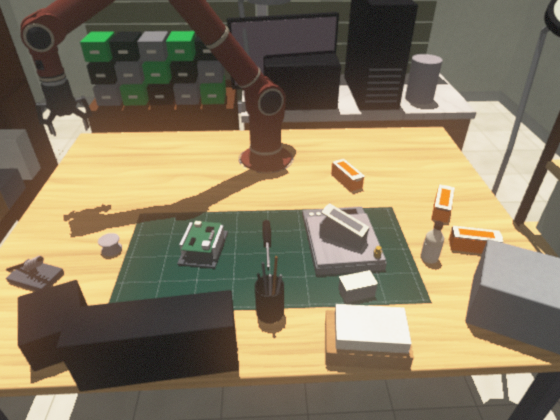

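View pics/top0.png

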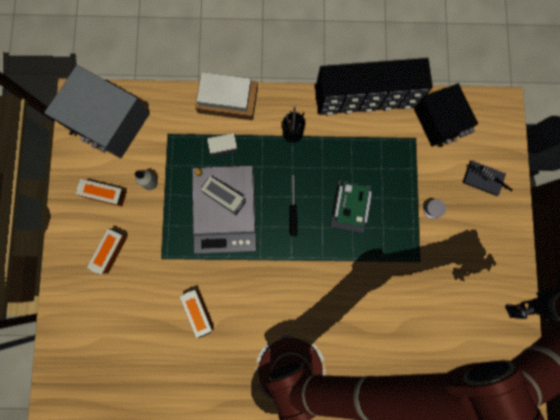

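Candidates for the case: the grey one on the scale (scene 345,225 / top 222,193), and three orange-labelled look-alikes (top 100,191; 106,251; 196,313). The one on the scale fits, being the only one on the pan with its lid ajar. I'll confirm it in a crop.

```bash
python3 - <<'E'
from h import *
a=cv2.imread('pics/scene0.png')[190:280,295:395]; b=cv2.imread('pics/top0.png')[155:255,180:270]
a=cv2.resize(a,(440,396),interpolation=3); b=cv2.resize(b,(356,396),interpolation=3)
cv2.imwrite('pics/crop.png',np.hstack([a,b]))
cs,ct=cam('scene'),cam('top')
best=lambda n,t,p:min(r.masks_of(n,t),key=lambda d:np.hypot(*(np.array(d['point'])-p)))
for t in ('lid','case'):
    m=best('top',t,(223,193)); print(t,cv2.minAreaRect(np.argwhere(m['mask'])[:,::-1].astype(np.float32)))
    box=cv2.boxPoints(cv2.minAreaRect(np.argwhere(m['mask'])[:,::-1].astype(np.float32)))
    print([np.round(onz(ct,p,93))for p in box])
m=best('top','pan',(223,214));print('pan',np.round([onz(ct,p,40) for p in cv2.boxPoints(cv2.minAreaRect(np.argwhere(m['mask'])[:,::-1].astype(np.float32)))]))
print('weight',onz(ct,(199,173),60),'small',onz(ct,(222,144),49),'pot',onz(ct,(293,125),100),'bottle',onz(ct,(146,179),65))
E
```

```text
lid ((221.84616088867188, 193.23074340820312), (42.1572151184082, 16.641006469726562), 33.6900634765625)
[array([556., 287.,  93.]), array([600., 260.,  93.]), array([528., 150.,  93.]), array([485., 177.,  93.])]
case ((222.65380859375, 194.7692108154297), (45.20806884765625, 18.859806060791016), 33.690067291259766)
[array([551., 290.,  93.]), array([601., 260.,  93.]), array([524., 142.,  93.]), array([475., 173.,  93.])]
pan [[636. 328.  40.]
 [647. 127.  40.]
 [369. 111.  40.]
 [359. 307.  40.]]
weight [612.45150011 296.88532764  60.        ] small [712.11652231 228.33537658  49.        ] pot [762.13005677   1.1386994  100.        ] bottle [589.39826563 461.63730936  65.        ]
```

View pics/crop.png

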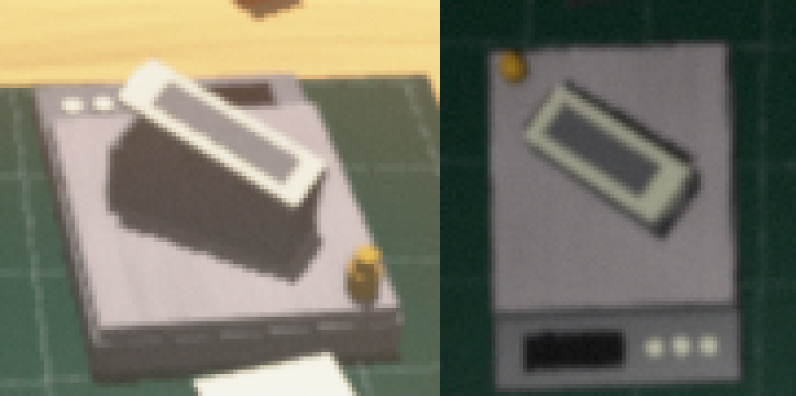

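The crop shows the grey case on the pan, with its white lid raised at the left end in the scene view (the end towards the robot's right) and hinged near the brass weight. Next I'll compute the coarse pose from the corner pixels.

```bash
python3 - <<'E'
from h import *
cs,ct=cam('scene'),cam('top')
S=lambda x,y:(295+x/4.4,190+y/4.4); T=lambda x,y:(180+(x-440)/3.956,155+y/3.96)
print('free corners',tri(cs,S(120,97),ct,T(692,165)) ,tri(cs,S(155,62),ct,T(658,225)))
print('alt',tri(cs,S(120,97),ct,T(658,225)) ,tri(cs,S(155,62),ct,T(692,165)))
print('hinge',tri(cs,S(325,165),ct,T(565,80)),tri(cs,S(325,165),ct,T(525,130)),tri(cs,S(293,208),ct,T(565,80)))
print('hinge top z93',onz(ct,T(565,80),93),onz(ct,T(525,130),93))
print('bottom',[onz(cs,S(*p),40) for p in((110,210),(295,281),(320,240))])
E
```

```text
free corners [526.62569311 151.11257843 127.87543582] [481.66081469 178.23702688 121.60414484]
alt [484.09331437 168.51338001  95.35680122] [524.36806545 160.73697466 153.51177165]
hinge [594.70913605 260.29699121 121.99389593] [558.56584836 283.05241253  92.44453677] [599.00285034 253.88525288  92.00376865]
hinge top z93 [598.46094017 251.89258916  93.        ] [558.21251791 281.60797174  93.        ]
bottom [array([535.60878589, 151.01414312,  40.        ]), array([610.05942242, 260.89098475,  40.        ]), array([572.0021564 , 284.90871091,  40.        ])]
```

```bash
python3 -m inch '[{"dx":0.02,"dy":-0.02,"dz":0,"turn":-2},{"dx":0.06,"dy":-0.06,"dz":0,"turn":-5},{"dx":0.10,"dy":-0.10,"dz":0,"turn":-9},{"dx":0.14,"dy":-0.144,"dz":0,"turn":-13},{"dx":0.18,"dy":-0.185,"dz":0,"turn":-17},{"dx":0.22,"dy":-0.226,"dz":0,"turn":-21},{"dx":0.26,"dy":-0.267,"dz":0,"turn":-25},{"dx":0.30,"dy":-0.308,"dz":0,"turn":-29},{"dx":0.34,"dy":-0.35,"dz":0,"turn":-32},{"dx":0.38,"dy":-0.39,"dz":0,"turn":-34}]' 0 20
python3 -c "
from h import *
print(np.round(r.get_calibration('wrist')['hand_eye'],3)); s=r.get_state(); print(s['position'],s['tool_rot'].round(4),s['qpos'].round(1))
d=np.array([530,190,404])-s['position']; print(s['tool_rot'].T@d)"
```

```text
clock: 2.2
position: [448.4, -105.2, 405.2]
tool_rot: [[0.573, 0.819, 0.001], [0.819, -0.573, -0.0], [0.0, 0.001, -1.0]]
wrist_force: [1.2, -0.4, 0.2]
grip_width: 0.1
grip_force: 0.0
[[ 0.0000e+00 -9.5500e-01 -2.9500e-01  7.5806e+01]
 [ 1.0000e+00  0.0000e+00 -1.0000e-03 -1.3300e-01]
 [ 1.0000e-03 -2.9500e-01  9.5500e-01  3.1669e+01]
 [ 0.0000e+00  0.0000e+00  0.0000e+00  1.0000e+00]]
[ 448.37821683 -105.15179721  405.19288961] [[ 5.733e-01  8.193e-01  1.300e-03]
 [ 8.193e-01 -5.733e-01 -4.000e-04]
 [ 4.000e-04  1.300e-03 -1.000e+00]] [ 22.5  19.2 -16.  111.2   6.8  50.4 -32. ]
[ 288.62333657 -102.3391478     1.17910389]
```

```bash
python3 -m inch '[{"dx":0.03,"dy":-0.012,"dz":0,"turn":0},{"dx":0.075,"dy":-0.03,"dz":0,"turn":0},{"dx":0.12,"dy":-0.048,"dz":0,"turn":0},{"dx":0.165,"dy":-0.066,"dz":0,"turn":0},{"dx":0.21,"dy":-0.084,"dz":0,"turn":0},{"dx":0.245,"dy":-0.098,"dz":0,"turn":0},{"dx":0.267,"dy":-0.106,"dz":0,"turn":0},{"dx":0.267,"dy":-0.106,"dz":0,"turn":0},{"dx":0.267,"dy":-0.106,"dz":0,"turn":0},{"dx":0.267,"dy":-0.106,"dz":0,"turn":0}]'
python3 - <<'E'
from h import *
c=cam('wrist'); im=r.snapshot('wrist')[:,:,::-1].copy(); np.savez('w1.npz',K=c[0],R=c[1],t=c[2])
for t in ('lid','case','lid_end'):
    for d in r.masks_of('wrist',t):
        box=cv2.boxPoints(cv2.minAreaRect(np.argwhere(d['mask'])[:,::-1].astype(np.float32)))
        print(t,d['confidence'],np.round(d['point']),box.round().tolist())
cv2.imwrite('pics/w1.png',im)
E
```

```text
clock: 3.45
position: [514.4, 170.9, 404.8]
tool_rot: [[0.576, 0.817, -0.0], [0.817, -0.576, -0.001], [-0.001, 0.001, -1.0]]
wrist_force: [0.1, -0.9, -0.2]
grip_width: 0.3
grip_force: 0.0
lid 0.8 [  3. 236.] [[-0.0, 221.0], [11.0, 221.0], [11.0, 262.0], [0.0, 262.0]]
lid 0.61 [264. 140.] [[235.0, 60.0], [295.0, 58.0], [300.0, 223.0], [239.0, 224.0]]
case 0.77 [267. 142.] [[234.0, 56.0], [296.0, 55.0], [300.0, 223.0], [237.0, 224.0]]
case 0.62 [ 11. 241.] [[-0.0, 202.0], [41.0, 202.0], [41.0, 306.0], [0.0, 306.0]]
lid_end 0.7 [268. 139.] [[235.0, 60.0], [296.0, 58.0], [300.0, 222.0], [239.0, 224.0]]
lid_end 0.64 [  1. 238.] [[-0.0, 219.0], [11.0, 219.0], [11.0, 262.0], [0.0, 262.0]]
```

View pics/w1.png

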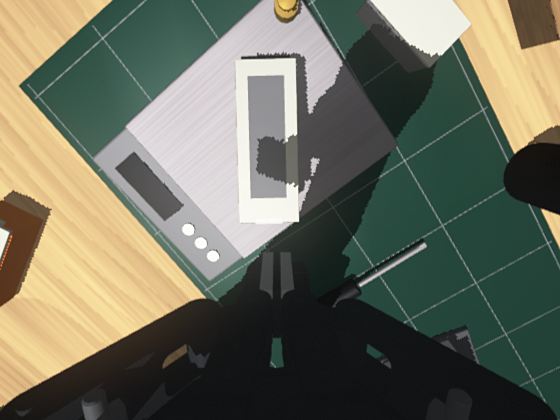

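The lid shows clearly, with hinge corners at (235,60) and (295,59) and free-end corners at (239,222) and (299,221). I'll fit the case pose and lid angle to these.

```bash
cat >> h.py <<'E'
from scipy.optimize import least_squares
def lidpts(p):
    x,y,a,th=p; u=np.array([np.cos(a),np.sin(a),0]); v=np.array([-u[1],u[0],0]); z=np.array([0,0,1.])
    o=np.array([x,y,88])-65*u; l=np.cos(th)*u+np.sin(th)*z; n=-np.sin(th)*u+np.cos(th)*z
    return [o+n*5+l*L+v*w for L,w in((0,-25),(0,25),(134,-25),(134,25))]
def fit(c,px,p0):
    f=lambda p:np.ravel([proj(c,X)-q for X,q in zip(lidpts(p),px)])
    return least_squares(f,p0)
E
python3 - <<'E'
from h import *
w=np.load('w1.npz'); c=(w['K'],w['R'],w['t'])
P=[(235.5,60),(295.5,59),(239,222.5),(299,221)]
for px in (P,[P[1],P[0],P[3],P[2]]):
    s=fit(c,px,[545,215,np.radians(-125),.25]); print(s.x.round(3),np.degrees(s.x[2]),s.cost,s.fun.round(1))
    L=np.array(lidpts(s.x)); print('lid end',L[2:].mean(0))
st=r.get_state(); R=st['tool_rot']; print('tool', (R.T@(np.r_[s.x[:2],0]-np.r_[st['position'][:2],0])))
print('y ang',np.degrees(np.arctan2(R[1,1],R[0,1])))
E
```

```text
[ 5.37278e+02  2.16806e+02 -2.16500e+00  2.00000e-01] -124.06512119188436 1.7359758729336732 [-0.7 -0.3  0.7 -0.6  0.8  0.3 -0.8  0.8]
lid end [500.68186005 162.68245398 119.52628996]
[ 5.33908e+02  2.13150e+02 -2.17400e+00 -1.64000e-01] -124.56242074370373 6803.852794173439 [-60.5   9.4  60.5   7.7 -54.8  -7.5  54.7  -9.5]
lid end [495.3200538  157.13548876  71.06225044]
tool [ 4.49779096e+01 -7.74328680e+00 -3.52847685e-03]
y ang -35.10664982197846
```

```bash
python3 -m inch '[{"dx":0,"dy":-0.008,"dz":0.03,"turn":-1},{"dx":0,"dy":-0.008,"dz":0.065,"turn":-1},{"dx":0,"dy":-0.008,"dz":0.09,"turn":-1},{"dx":0,"dy":-0.008,"dz":0.105,"turn":-1},{"dx":0,"dy":-0.008,"dz":0.11,"turn":-1},{"dx":0,"dy":-0.008,"dz":0.115,"turn":-1},{"dx":0,"dy":-0.008,"dz":0.12,"turn":-1},{"dx":0,"dy":-0.008,"dz":0.125,"turn":-1},{"dx":0,"dy":-0.008,"dz":0.128,"turn":-1},{"dx":0,"dy":-0.008,"dz":0.13,"turn":-1}]'
```

```text
clock: 4.9
position: [507.8, 177.2, 274.6]
tool_rot: [[0.56, 0.829, 0.0], [0.829, -0.56, -0.0], [-0.0, 0.0, -1.0]]
wrist_force: [0.0, -1.5, 1.0]
grip_width: -0.0
grip_force: 0.5
```

```bash
python3 -m inch '[{"dx":0,"dy":0,"dz":0.001,"turn":0},{"dx":0,"dy":0,"dz":0.002,"turn":0},{"dx":0,"dy":0,"dz":0.003,"turn":0},{"dx":0,"dy":0,"dz":0.004,"turn":0},{"dx":0,"dy":0,"dz":0.005,"turn":0},{"dx":0,"dy":0,"dz":0.006,"turn":0},{"dx":0,"dy":0,"dz":0.007,"turn":0},{"dx":0,"dy":0,"dz":0.0075,"turn":0},{"dx":0,"dy":0,"dz":0.008,"turn":0},{"dx":0,"dy":0,"dz":0.008,"turn":0}]'
```

```text
clock: 6.15
position: [507.9, 177.4, 266.7]
tool_rot: [[0.56, 0.829, 0.0], [0.829, -0.56, 0.001], [0.001, -0.0, -1.0]]
wrist_force: [-0.2, -0.1, 0.6]
grip_width: -0.1
grip_force: 0.0
```

```bash
python3 -m inch '[{"dx":0,"dy":0,"dz":0.0003,"turn":0},{"dx":0,"dy":0,"dz":0.0006,"turn":0},{"dx":0,"dy":0,"dz":0.0009,"turn":0},{"dx":0,"dy":0,"dz":0.0012,"turn":0},{"dx":0,"dy":0,"dz":0.0015,"turn":0},{"dx":0,"dy":0,"dz":0.0018,"turn":0},{"dx":0,"dy":0,"dz":0.002,"turn":0},{"dx":0,"dy":0,"dz":0.002,"turn":0},{"dx":0,"dy":0,"dz":0.002,"turn":0},{"dx":0,"dy":0,"dz":0.002,"turn":0}]'; python3 -c "
from h import *
for i in range(3): print(r.get_state()['wrist_force'].round(1))
cv2.imwrite('pics/s1.png',cv2.resize(r.snapshot('scene')[180:280,290:400,::-1],(770,600 ),interpolation=3))"
```

```text
clock: 7.4
position: [507.8, 177.5, 266.0]
tool_rot: [[0.56, 0.829, 0.001], [0.829, -0.56, 0.0], [0.001, 0.001, -1.0]]
wrist_force: [-2.5, -0.7, 9.5]
grip_width: 0.1
grip_force: 5.0
[-2.5 -0.7  9.5]
[-2.5 -0.7  9.5]
[-2.5 -0.7  9.5]
```

View pics/s1.png

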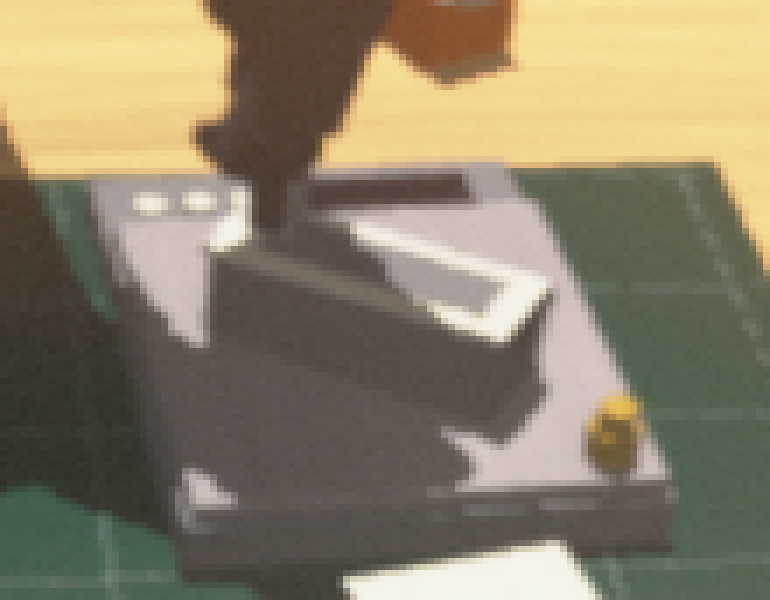

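The picture shows the lid flat on the rim all along (lid edge from (210,245) to (500,330)), and the force is 9.5 N against a hard stop, so it is shut. I'll retreat up, open the fingers, centre over the case and look again.

```bash
python3 -m inch '[{"dx":0,"dy":0,"dz":-0.01,"turn":0},{"dx":0,"dy":0,"dz":-0.03,"turn":0},{"dx":0,"dy":0,"dz":-0.06,"turn":0},{"dx":0.005,"dy":0,"dz":-0.09,"turn":0},{"dx":0.015,"dy":0.001,"dz":-0.115,"turn":0},{"dx":0.03,"dy":0.002,"dz":-0.13,"turn":0},{"dx":0.04,"dy":0.002,"dz":-0.13,"turn":0},{"dx":0.049,"dy":0.002,"dz":-0.13,"turn":0},{"dx":0.049,"dy":0.002,"dz":-0.13,"turn":0},{"dx":0.049,"dy":0.002,"dz":-0.13,"turn":0}]' 0.0854
python3 - <<'E'
from h import *
c=cam('wrist'); im=r.snapshot('wrist')[:,:,::-1].copy(); np.savez('w2.npz',K=c[0],R=c[1],t=c[2])
for t in ('lid','case'):
    for d in r.masks_of('wrist',t):
        box=cv2.boxPoints(cv2.minAreaRect(np.argwhere(d['mask'])[:,::-1].astype(np.float32)))
        print(t,d['confidence'],np.round(d['point']),box.round().tolist())
cv2.imwrite('pics/w2.png',im)
E
```

```text
clock: 8.7
position: [536.7, 216.3, 393.9]
tool_rot: [[0.56, 0.829, -0.002], [0.829, -0.56, -0.001], [-0.002, -0.001, -1.0]]
wrist_force: [-0.3, 0.1, 0.1]
grip_width: 85.4
grip_force: 0.0
lid 0.89 [274. 195.] [[245.0, 269.0], [248.0, 122.0], [307.0, 123.0], [304.0, 270.0]]
lid 0.83 [  5. 280.] [[-0.0, 255.0], [19.0, 255.0], [19.0, 319.0], [0.0, 319.0]]
case 0.64 [ 18. 276.] [[-0.0, 236.0], [50.0, 236.0], [50.0, 344.0], [0.0, 344.0]]
case 0.62 [275. 191.] [[246.0, 118.0], [307.0, 118.0], [307.0, 269.0], [246.0, 269.0]]
case 0.37 [298.  68.] [[287.0, 53.0], [310.0, 53.0], [310.0, 78.0], [287.0, 78.0]]
```

View pics/w2.png

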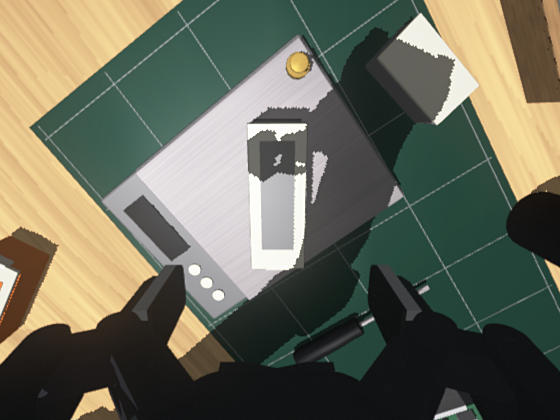

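The lid is flat. Its corners are at about (248,123), (307,123), (250,269) and (304,269), and the open fingers sit at (165,300) and (390,300).

```bash
python3 - <<'E'
from h import *
w=np.load('w2.npz'); c=(w['K'],w['R'],w['t'])
px=[(248,123.5),(307.5,123.5),(250,269),(304.5,269)]
s=fit(c,px,[537,217,np.radians(-124),0.]); print(s.x.round(3),np.degrees(s.x[2]),s.fun.round(1))
st=r.get_state(); R=st['tool_rot']; print(R.T@(np.r_[s.x[:2],217]-st['position']),np.degrees(np.arctan2(R[1,1],R[0,1])))
print(c[0][0])
E
```

```text
[ 5.37728e+02  2.17135e+02 -2.16700e+00  3.00000e-03] -124.15212797750583 [-0.5 -0.2  0.5 -0.1  1.   0.1 -1.   0.2]
[  1.35944598   0.32417738 177.50439325] -34.067765104937294
[314.19792537   0.         276.31070353]
```

```bash
python3 -m inch '[{"dx":0.001,"dy":0,"dz":0.02,"turn":0},{"dx":0.001,"dy":0,"dz":0.05,"turn":0},{"dx":0.001,"dy":0,"dz":0.08,"turn":0},{"dx":0.001,"dy":0,"dz":0.11,"turn":0},{"dx":0.001,"dy":0,"dz":0.13,"turn":0},{"dx":0.001,"dy":0,"dz":0.15,"turn":0},{"dx":0.001,"dy":0,"dz":0.165,"turn":0},{"dx":0.001,"dy":0,"dz":0.172,"turn":0},{"dx":0.001,"dy":0,"dz":0.175,"turn":0},{"dx":0.001,"dy":0,"dz":0.175,"turn":0}]' && python3 -m inch '[{"dx":0,"dy":0,"dz":0,"turn":0},{"dx":0,"dy":0,"dz":0,"turn":0},{"dx":0,"dy":0,"dz":0,"turn":0},{"dx":0,"dy":0,"dz":0,"turn":0},{"dx":0,"dy":0,"dz":0,"turn":0},{"dx":0,"dy":0,"dz":0,"turn":0},{"dx":0,"dy":0,"dz":0,"turn":0},{"dx":0,"dy":0,"dz":0,"turn":0},{"dx":0,"dy":0,"dz":0,"turn":0},{"dx":0,"dy":0,"dz":0,"turn":0}]' 0.04 40
```

```text
clock: 10.1
position: [537.6, 217.6, 220.1]
tool_rot: [[0.56, 0.829, 0.001], [0.829, -0.56, 0.0], [0.001, 0.0, -1.0]]
wrist_force: [-0.2, -0.2, -0.5]
grip_width: 85.6
grip_force: 0.0
clock: 11.35
position: [537.8, 217.6, 220.3]
tool_rot: [[0.56, 0.829, 0.001], [0.829, -0.56, 0.0], [0.001, 0.001, -1.0]]
wrist_force: [-0.5, -0.9, 5.5]
grip_width: 51.4
grip_force: 44.3
```

```bash
python3 -m inch '[{"dx":0,"dy":0,"dz":-0.002,"turn":0},{"dx":0,"dy":0,"dz":-0.007,"turn":0},{"dx":0,"dy":0,"dz":-0.015,"turn":0},{"dx":0,"dy":0,"dz":-0.027,"turn":0},{"dx":0,"dy":0,"dz":-0.042,"turn":0},{"dx":0,"dy":0,"dz":-0.058,"turn":0},{"dx":0,"dy":0,"dz":-0.073,"turn":0},{"dx":0,"dy":0,"dz":-0.086,"turn":0},{"dx":0,"dy":0,"dz":-0.095,"turn":0},{"dx":0,"dy":0,"dz":-0.1,"turn":0}]' - 50 && python3 -m inch '[{"dx":0,"dy":0,"dz":0,"turn":0},{"dx":0,"dy":0,"dz":0,"turn":0},{"dx":0,"dy":0,"dz":0,"turn":0},{"dx":0,"dy":0,"dz":0,"turn":0},{"dx":0,"dy":0,"dz":0,"turn":0},{"dx":0,"dy":0,"dz":0,"turn":0},{"dx":0,"dy":0,"dz":0,"turn":0},{"dx":0,"dy":0,"dz":0,"turn":0},{"dx":0,"dy":0,"dz":0,"turn":0},{"dx":0,"dy":0,"dz":0,"turn":0}]'; python3 -c "
from h import *
a=cv2.resize(r.snapshot('scene')[150:280,290:400,::-1],(420,500),interpolation=3);b=cv2.resize(r.snapshot('wrist')[:,:,::-1],(380,285))
b=np.vstack([b,np.zeros((215,380,3),np.uint8)]);cv2.imwrite('pics/f.png',np.hstack([a,b]))"
```

```text
clock: 12.6
position: [537.4, 217.5, 320.3]
tool_rot: [[0.56, 0.829, 0.0], [0.829, -0.56, 0.0], [0.0, 0.0, -1.0]]
wrist_force: [0.8, 0.2, -3.7]
grip_width: 51.2
grip_force: 52.6
clock: 13.85
position: [537.5, 217.5, 319.7]
tool_rot: [[0.56, 0.829, -0.0], [0.829, -0.56, 0.0], [0.0, -0.0, -1.0]]
wrist_force: [-0.1, 0.4, -2.9]
grip_width: 51.4
grip_force: 52.6
```

View pics/f.png

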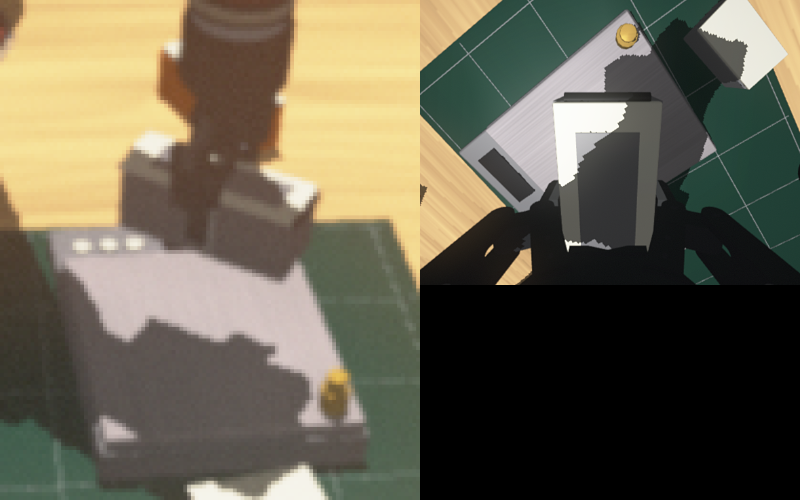

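```bash
python3 - <<'E'
from h import *
L=np.array(lidpts([537.5,217.3,np.radians(-124.1),0]))
c=cam('wrist'); s=cam('scene')
for X in L+[0,0,100]:
    p=proj(s,X); q=proj(c,X); print('scene crop',((p-[290,150])*[420/110,500/130]).round(),'wrist crop',(q*380/560+[420,0]).round())
for X in L+[0,0,47]:
    p=proj(s,X); print('underside scene crop',((p-[290,150])*[420/110,500/130]).round())
print(r.get_state()['wrist_torque'])
E
```

```text
scene crop [318. 183.] wrist crop [552. 102.]
scene crop [291. 219.] wrist crop [665. 102.]
scene crop [148. 127.] wrist crop [568. 318.]
scene crop [117. 160.] wrist crop [648. 318.]
underside scene crop [309. 243.]
underside scene crop [282. 280.]
underside scene crop [143. 186.]
underside scene crop [113. 220.]
[ 0.02811635 -0.00108798  0.031182  ]
```

Corners predicted for a level case with a shut lid, raised 100 mm, match the picture to within a few pixels of the enlarged crop: scene (318,183), (291,219), (148,127), (117,160) and wrist (552,102), (665,102).

```bash
python3 -c "
from rig import r
s=r.get_state();print(s['position'],s['grip_force'],abs(s['qvel']).max());print(r.sign_off())"
```

```text
[537.45229538 217.5187635  319.75039998] 52.63783514499664 0.10706808845093939
the job is handed in; nothing more can be done
None
```

I pressed the lid fully shut on the scale, lifted the case about 100 mm straight up, and handed the job in at about 14 s with the case held level and still over the pan.

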